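# Set the inflow slide valve up to its mark with the play taken up

## Robot

A 7-joint arm with a two-finger parallel gripper is mounted at the origin on the work surface. World frame = base frame: x ahead of the robot, y to its left, z up, the work surface at z = 0. Lengths are in m, angles in rad, forces in N, time in s.
With the tool pointing down it reaches from about 0.4 to 0.75 m from the base axis. Payload 19.5 kg.
Tool frame: the origin (TCP) lies at the centre of the arm's flange, where the gripper is bolted on; the fingertips stand 173 mm ahead of it and the grasp point (between the pads) lies 155 mm ahead of it (robot.grip_depth is the distance from the TCP to the grasp point, in m); z points along the fingers, y is the direction in which the jaws open and shut (so a half turn about z gives the same grasp; the last joint's range is limited). The gripper opens to 85 mm and grips with 20 to 120 N. Pads are 22 mm wide; open, the fingers measure 114 mm over their backs; the gripper's body (76 mm by 85 mm) begins 54 mm behind the grasp point. The pads swing forward as they close: fully open they stand 13 mm farther back than shut.
Start: joints at [-1.311, 0.707, -0.028, 1.485, 0.022, 0.951, -0.075], TCP at [0.171, 0.549, 0.405] pointing down, gripper open.
Joint ranges: [-2.71, 2.71], [-0.32, 2.16], [-1.57, 1.52], [0, 2.45], [-1.46, 4.6], [0, 2.02], [-2.83, 2.83]. Speed limits (rad/s): [1.89, 1.89, 2.57, 2.57, 3.01, 3.01, 3.01].

## Interface

Orientations are given as a 3x3 rotation matrix whose columns are the frame's x, y, z axes.
In Python, from bench import robot gives the robot as it stands.
- The arm moves only by the tool play_rows, never from a script. Its argument "moves" is a list of rows, each a list of 3 entries, a list of its own where there are three numbers: the turn, a rotation vector about the tool's x, y, z in rad, then the shift along the tool's x, y, z in cm, then the opening, from -1 (shut) to 1 (fully open). A call has 1 to 12 rows; each row shifts and turns the commanded pose from where the row before left it, along the tool's axes as they then stand; what a row does not reach is not made up. A row lasts 1/10 s, in which the tool goes at most 50 mm and 8.59 degrees, less where a joint would pass 70% of its speed; a pose out of reach is approached as far as the arm can. A call with a gripper value outside its range is refused whole. The fingers move at their own pace and stop on an object; the grip force is fixed at half the most. Time passes only in rows, so rows that do not move let the fingers close. It gives the time, the measured TCP pose, the force and the opening at its end, in the units of the state.
- robot.state(): the state, without advancing time (a new reading comes with each control period).
- robot.capture(name): name is "scene" or "top" or "wrist"; returns a dict with "image" (420x560x3 uint8, red, green, blue), "K" (3x3 intrinsics, pixels), "rvec" (rotation vector, rad) and "tvec" (3), from world to camera coordinates, as OpenCV has them; the wrist camera has in their place "T_tool_cam" (4x4, takes a point from camera to tool coordinates, whose origin is the TCP and whose axes are the flange's). Camera axes: x right, y down, z forward; pixel columns grow to the right and rows downward; lengths in m; the calibration is good to about 2 mm. A picture is of the moment at which its call begins: read the wrist's pose just before it. There is no depth.
- robot.sign_off(): hands the job in, once; it reports no verdict.
The state is a dict: "t": time; "joint_pos": joint angles; "dq": joint speeds; "joint_torque": joint torques, N m; "tcp_pos": TCP position; "eef_rot": TCP orientation; "force": force on the tool from outside, world axes, zero at the start; "wrist_torque": the same for the moment, N m; "opening": opening from 0.0 (shut) to 1.0 (fully open).
Only numpy, scipy, OpenCV 4.12 (cv2) and the standard library are available. Lean on these libraries where they do the work, as an engineer would, in place of code of your own. Each camera call takes 0.05 s, during which the arm holds its last target.

## Task

Set the slide valve with the yellow finger block: its red pointer has been left past the green mark. The block has play in its carriage, so first draw it back towards the dark end plate until the pointer is about 4 cm short of the green mark, then push it up towards the white end plate until the pointer stands at the mark, and let go with the block still up against the carriage's lug on the white-plate side. Leave the valve with the blue block as it is.

Things in the scene. Friction and masses are not known exactly. Their poses are not given: they have to be found in the camera images.
- mark: Green marker 20 x 12 x 20 mm (x, y, z) on the white scale ledge of the yellow-block valve; origin: centre of its underside, 22 mm above the bench. Its y axis runs along the track from the dark end plate (-y) to the white one (+y), z up. The fixed valve is 340 mm long (y), 30 mm high, end plates 50 mm. The blue valve's green marker is not this one.
- yellow_pointer (a point): Tip of the red pointer on the yellow valve's steel carriage, 33 mm above the bench, axes as the mark's. It slides along y and is at the mark when level with the marker's centre; starts past it (+y). Carriage: about 3 N friction, stays where left, travels at least 60 mm short of and 90 mm past the mark; 64 mm long, two lugs 48 mm apart inside, tops 60 mm above the bench.
- yellow_grip (a point): Centre line of the yellow finger block, 90 mm above the bench: upright post 24 x 24 mm, top at 110 mm, sides along the mark's x and y, 50 mm to -x of the pointer tip. It slides loosely (0.5 N) in y between the lugs: offset from the pointer -12 mm (at the dark-side lug, after pulling to -y) to +12 mm (at the white-side lug, after pushing to +y). Only against a lug does it carry the pointer along.
- blue_grip (a point): The same point on the blue finger block (24 x 24 mm, top at 110 mm) of the second, otherwise equal valve, which must be left alone.

How it is judged:
By the outcome, as a careful person would: the job done as asked, in the order asked, and still so for the second after the job is handed in, with the robot touching nothing.
It also fails if it takes over 38 s, if anything falls off the work surface, if the arm or the gripper's body presses on something with over 40 N, if the wrist force passes 120 N, or if a joint passes its speed limit or range.

## Working session

There is one attempt and no reset: what is moved stays moved. The work goes in short steps, Python scripts to look and compute and a tool call to move; the robot and the scene stay as the last step left them, time stands still between calls to the robot, and variables do not carry over. Pictures are saved under pics/ and viewed, and the job is handed in when it is done.

Besides the shell and the picture viewer there is one more tool, called after "Call:" as name(argument=value, ...), one argument or row to a line, values as JSON. play_rows: Moves the arm, as the interface text tells. Its arguments: {"type":"object","properties":{"moves":{"type":"array"}},"required":["moves"]}

```bash
mkdir -p pics; ls
python3 - <<'E'
from bench import robot
import cv2,json
s=robot.state(); print({k:(v if not hasattr(v,'tolist') else v.tolist()) for k,v in s.items()})
import numpy as np,pickle
d={}
for n in("scene","top"):
    c=robot.capture(n); d[n]=c
    cv2.imwrite(f"pics/{n}0.png",c["image"][:,:,::-1])
    print(n,c["K"],c["rvec"],c["tvec"])
pickle.dump(d,open("c0.pkl","wb"))
E
```

```text
pics
{'t': 0.0, 'joint_pos': [-1.3106930990932055, 0.7070896569130203, -0.027650505426624315, 1.4849644852823511, 0.021994440251383016, 0.9508841684807189, -0.07551558391928667], 'dq': [-0.0008722942833125331, -0.0020799353749809493, 0.0004961844904008521, 0.00048503731253355477, -0.0005624090442297005, 0.0006492224204109377, -0.00012296009117027408], 'joint_torque': [0.00039470643969252706, -88.319091796875, 1.234871931374073, -23.61691653728485, 0.016995875048451126, 0.006345755100483075, 6.146141942053873e-06], 'tcp_pos': [0.17087760079355305, 0.5489566639868102, 0.40424284619048645], 'eef_rot': [[-0.9548038776445749, 0.29723637452508284, -0.00030478528207257153], [0.2972365307317307, 0.9548033555536447, -0.0009985099224495558], [-5.7834592299631984e-06, -0.0010439744656827303, -0.9999994550417847]], 'force': [-0.621371259226609, -0.6198751688603127, -0.6517474775362765], 'wrist_torque': [0.005566047277250671, -0.011520301532133848, 0.013846892074756383], 'opening': 0.9991868912302838}
scene [[522.11462744   0.         278.07799209]
 [  0.         522.11462744 210.99220543]
 [  0.           0.           1.        ]] [ 1.9093526   1.06081587 -0.56160509] [-0.31457516 -0.18582198  1.26517832]
top [[499.81261392   0.         278.92386435]
 [  0.         499.81261392 206.80921545]
 [  0.           0.           1.        ]] [ 2.18734345 -2.02381496  0.20445153] [-0.0463862   0.60217249  0.96335917]
```

View pics/scene0.png

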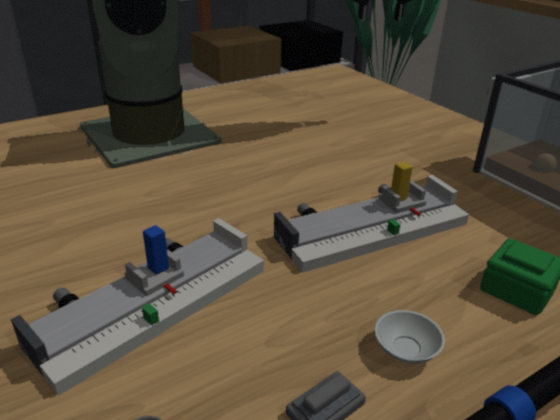

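View pics/top0.png

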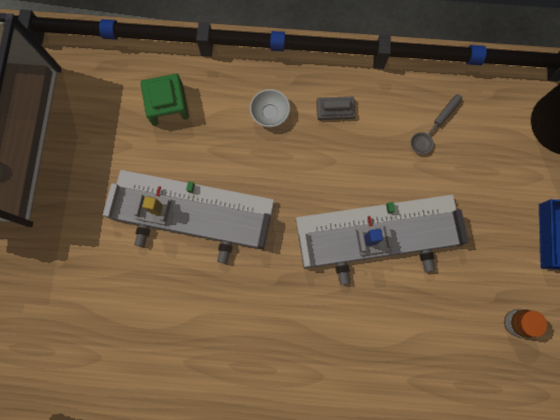

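The top view shows the yellow valve at about (105–272, 172–248), with the mark near (190,187), the red pointer near (158,191) and the yellow block near (151,204). The blue valve is on the right. Next I'll enlarge the yellow valve.

Run:
```python
import cv2,pickle
d=pickle.load(open("c0.pkl","rb"))
im=d["top"]["image"][165:255,100:280,::-1]
cv2.imwrite("pics/topc.png",cv2.resize(im,(720,360),interpolation=cv2.INTER_CUBIC))
im=d["scene"]["image"][150:270,270:480,::-1]
cv2.imwrite("pics/scenec.png",cv2.resize(im,(798,456),interpolation=cv2.INTER_CUBIC))
```

```text
(no output)
```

View pics/topc.png

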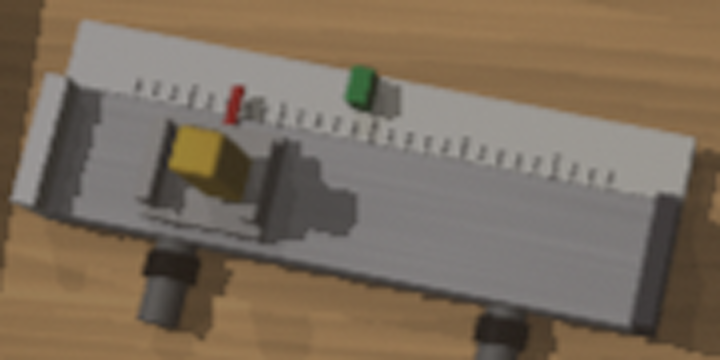

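View pics/scenec.png

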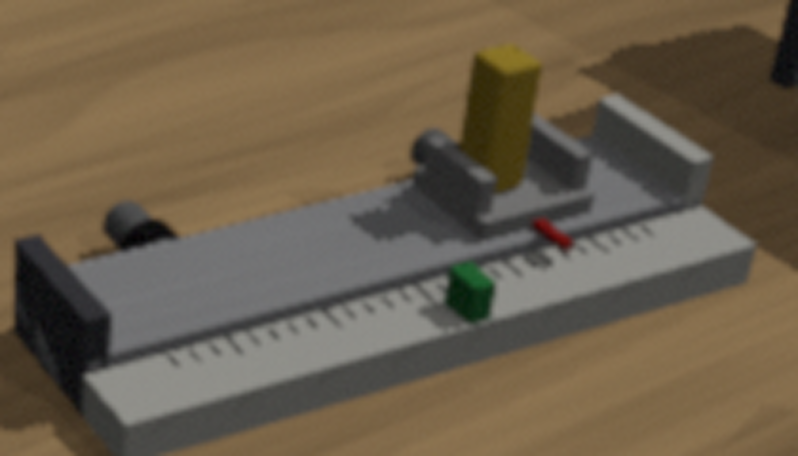

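```bash
cat > h.py <<'E'
import numpy as np,cv2
def bp(c,uv,z):
    R=cv2.Rodrigues(np.asarray(c["rvec"],float))[0];t=np.asarray(c["tvec"]).ravel()
    o=-R.T@t; d=R.T@np.linalg.inv(c["K"])@np.array([uv[0],uv[1],1.])
    return o+d*(z-o[2])/d[2]
def pj(c,p):
    return cv2.projectPoints(np.atleast_2d(np.asarray(p,float)),np.asarray(c["rvec"],float),np.asarray(c["tvec"],float),c["K"],None)[0][:,0]
E
python3 - <<'E'
from h import *
import pickle
d=pickle.load(open("c0.pkl","rb"))
np.set_printoptions(precision=4,suppress=True)
T=lambda u,v:((u+.5)/4-.5+100,(v+.5)/4-.5+165)
S=lambda u,v:((u+.5)/3.8-.5+270,(v+.5)/3.8-.5+150)
t,s=d["top"],d["scene"]
a=bp(t,T(82,20),.022);b=bp(t,T(693,138),.022);print("ledge",a,b,np.linalg.norm(a-b),(a-b)/np.linalg.norm(a-b))
y=(a-b)/np.linalg.norm(a-b);
a2=bp(s,S(752,243),.022);b2=bp(s,S(126,425),.022);print("ledge scene",a2,b2,np.linalg.norm(a2-b2),(a2-b2)/np.linalg.norm(a2-b2))
print("mark",bp(t,T(361,76),.042),"scene",bp(s,S(470,270),.042))
print("ptr",bp(t,T(236,88),.033),"scene",bp(s,S(568,243),.033))
print("block",bp(t,T(195,148),.110),"scene",bp(s,S(507,58),.110))
E
```

```text
ledge [0.668  0.3515 0.022 ] [0.6281 0.0155 0.022 ] 0.3383767248457164 [0.118 0.993 0.   ]
ledge scene [0.6674 0.3538 0.022 ] [0.6297 0.0168 0.022 ] 0.33907179984634184 [0.1112 0.9938 0.    ]
mark [0.6436 0.1926 0.042 ] scene [0.6371 0.197  0.042 ]
ptr [0.6341 0.2603 0.033 ] scene [0.6338 0.2632 0.033 ]
block [0.5846 0.2555 0.11  ] scene [0.586  0.2552 0.11  ]
```

Valve axis from the two views: +y ≈ (0.115, 0.993). The pointer is about 67 mm past the mark, and the block sits at offset −12 (dark-side lug). This matches the sizes given. Plan: straddle the block along y with a loose gap and push it with the pads, so that nothing shifts on release.

Call:
play_rows(
  moves=[
    [[0,0,-0.093],[0,0,0],0],
    [[0,0,-0.093],[0,0,0],0],
    [[0,0,0],[-4,-2.2,0],0],
    [[0,0,0],[-4,-2.2,0],0],
    [[0,0,0],[-4,-2.2,0],0],
    [[0,0,0],[-4,-2.2,0],0],
    [[0,0,0],[-4,-2.2,0],0],
    [[0,0,0],[-4,-2.2,0],0],
    [[0,0,0],[-4,-2.2,0],0],
    [[0,0,0],[-4,-2.2,0],0],
    [[0,0,0],[-4,-2.2,0],0],
    [[0,0,0],[-4,-2.2,0],0],
  ],
)

```text
t: 1.3
tcp_pos: [0.5442, 0.2828, 0.4045]
eef_rot: [[-0.993, 0.116, -0.0], [0.116, 0.993, -0.0], [0.0, -0.0, -1.0]]
force: [1.2, 0.5, 0.3]
opening: 0.503
```

```bash
cat >> h.py <<'E'
def wbp(c,p,R,uv,z):
    T=np.asarray(c["T_tool_cam"]); d=R@T[:3,:3]@np.linalg.inv(c["K"])@np.array([uv[0],uv[1],1.]); o=R@T[:3,3]+p
    return o+d*(z-o[2])/d[2]
E
cat > look.py <<'E'
import sys,cv2,pickle,numpy as np
from bench import robot
n=sys.argv[1]; out={}
for cam in sys.argv[2:]:
    s=robot.state(); c=robot.capture(cam); c["s"]=s; out[cam]=c
    cv2.imwrite(f"pics/{cam}{n}.png",c["image"][:,:,::-1])
    print(cam,np.round(s["tcp_pos"],4),s["t"],np.round(s["force"],1),s["opening"])
pickle.dump(out,open(f"c{n}.pkl","wb"))
E
python3 look.py 1 wrist; python3 -c "
import numpy as np
R=np.array([[-.993,.116],[.116,.993]]);print(R.T@(np.array([.585,.2555])-np.array([.5442,.2828]))*100)"
```

```text
wrist [0.5442 0.2828 0.4045] 1.3 [1.2 0.5 0.3] 0.5029284198104907
[-4.36812 -2.23761]
```

View pics/wrist1.png

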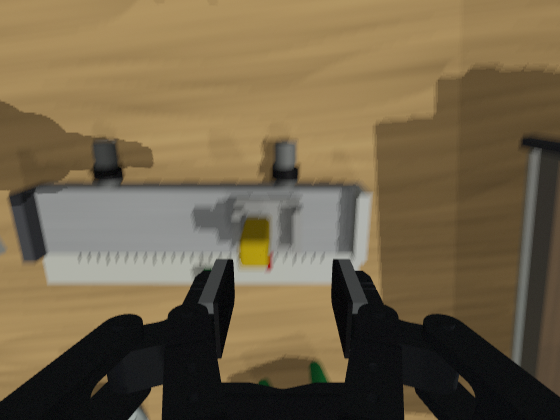

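The wrist view shows the valve level in the picture, so the yaw is right. The block's top is near (256,256) and the red pointer near (269,265). I'll move over the block and check before lowering.

Call:
play_rows(
  moves=[
    [[0,0,0],[-2.2,-1.1,1],0],
    [[0,0,0],[-2.2,-1.1,2],0],
    [[0,0,0],[0,0,3],0],
    [[0,0,0],[0,0,0],0],
    [[0,0,0],[0,0,0],0],
  ],
)

```text
t: 1.85
tcp_pos: [0.5837, 0.2578, 0.3452]
eef_rot: [[-0.993, 0.115, -0.001], [0.115, 0.993, 0.0], [0.001, -0.0, -1.0]]
force: [0.7, 0.7, 1.2]
opening: 0.503
```

```bash
python3 look.py 2 wrist scene
```

```text
wrist [0.5837 0.2578 0.3452] 1.85 [0.7 0.7 1.2] 0.5031029738978694
scene [0.5838 0.2579 0.346 ] 1.9 [-0.1 -0.8 -0.6] 0.4993581330548603
```

View pics/wrist2.png

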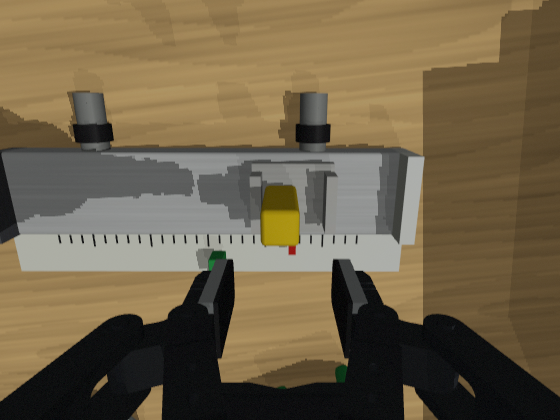

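View pics/scene2.png

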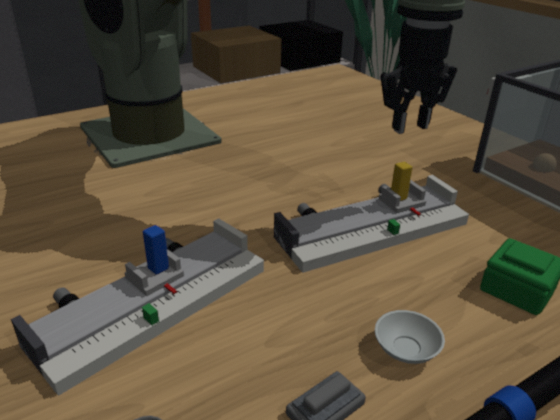

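Wrist view: the block's top face is centred near (280,228), the pointer tip is at (292,254) and the mark at (217,258), partly behind a finger. I'll convert these to positions.

Run:
```python
from h import *
import pickle
np.set_printoptions(precision=4,suppress=True)
c=pickle.load(open("c2.pkl","rb"))["wrist"];s=c["s"];p=np.array(s["tcp_pos"]);R=np.array(s["eef_rot"])
Y=np.array([.115,.9934]);
for n,uv,z in(("block",(280,228),.11),("ptr",(292,254),.033),("mark",(218,258),.042)):
    q=wbp(c,p,R,uv,z);print(n,q,"along",q[:2]@Y, "tool",R.T@(q-p))
im=c["image"][150:290,180:380,::-1]
cv2.imwrite("pics/w2c.png",cv2.resize(im,(800,560),interpolation=cv2.INTER_CUBIC))
```

```text
block [0.5842 0.2563 0.11  ] along 0.3217899467876698 tool [-0.0008 -0.0014  0.2352]
ptr [0.6372 0.2599 0.033 ] along 0.33142665893317924 tool [-0.0531  0.0083  0.3122]
mark [0.6297 0.1987 0.042 ] along 0.2698434533957509 tool [-0.0526 -0.0533  0.3032]
```

View pics/w2c.png

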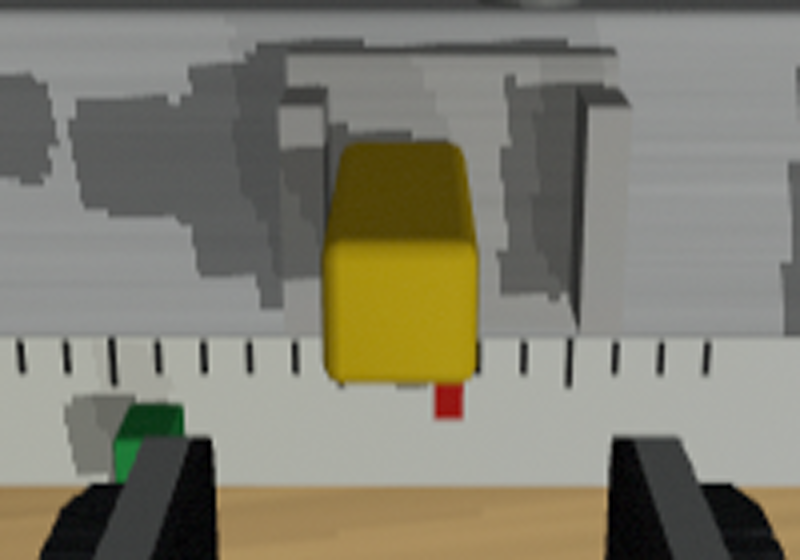

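Call:
play_rows(
  moves=[
    [[0,0,0],[-0.1,-0.15,2.5],0],
    [[0,0,0],[0,0,3],0],
    [[0,0,0],[0,0,3],0],
    [[0,0,0],[0,0,1],0],
    [[0,0,0],[0,0,0],0],
    [[0,0,0],[0,0,0],0],
  ],
)

```text
t: 2.55
tcp_pos: [0.5851, 0.256, 0.2515]
eef_rot: [[-0.993, 0.115, 0.002], [0.115, 0.993, 0.001], [-0.002, 0.001, -1.0]]
force: [-0.7, -1.0, 1.2]
opening: 0.499
```

```bash
python3 look.py 3 wrist
```

```text
wrist [0.5851 0.256  0.2515] 2.55 [-0.7 -1.   1.2] 0.49928772346117367
```

View pics/wrist3.png

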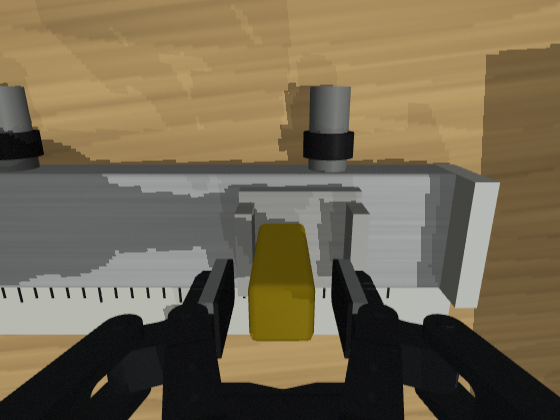

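The fingers straddle the block with clearance on both sides. Now the draw-back.

Call:
play_rows(
  moves=[
    [[0,0,0],[0,-0.5,0],0],
    [[0,0,0],[0,-1,0],0],
    [[0,0,0],[0,-1,0],0],
    [[0,0,0],[0,-1,0],0],
    [[0,0,0],[0,-1,0],0],
    [[0,0,0],[0,-1,0],0],
    [[0,0,0],[0,-1,0],0],
    [[0,0,0],[0,-1,0],0],
    [[0,0,0],[0,-1,0],0],
    [[0,0,0],[0,-1,0],0],
    [[0,0,0],[0,-0.5,0],0],
    [[0,0,0],[0,0,0],0],
  ],
)

```text
t: 3.8
tcp_pos: [0.5732, 0.1554, 0.2496]
eef_rot: [[-0.993, 0.116, -0.001], [0.116, 0.993, -0.001], [0.001, -0.001, -1.0]]
force: [-0.9, 0.3, -1.2]
opening: 0.499
```

```bash
python3 look.py 4 top scene wrist
python3 - <<'E'
import cv2
im=cv2.imread("pics/scene4.png")[150:270,270:480]
a=cv2.resize(im,(798,456),interpolation=cv2.INTER_CUBIC);cv2.imwrite("pics/s4c.png",a)
E
```

```text
top [0.5732 0.1554 0.2496] 3.8 [-0.9  0.3 -1.2] 0.49856130396097065
scene [0.5731 0.1559 0.2495] 3.85 [-0.1  0.3  0.3] 0.49643006551451785
wrist [0.5731 0.1563 0.2495] 3.9 [ 0.4 -0.3 -0.1] 0.5030778581971572
```

View pics/s4c.png

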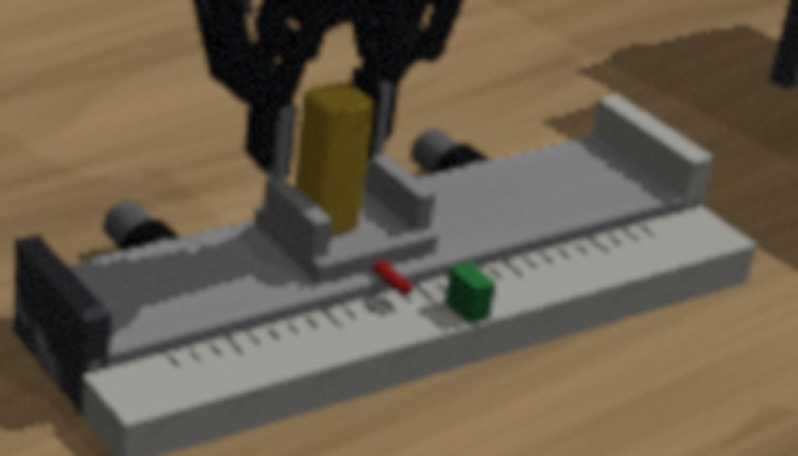

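View pics/wrist4.png

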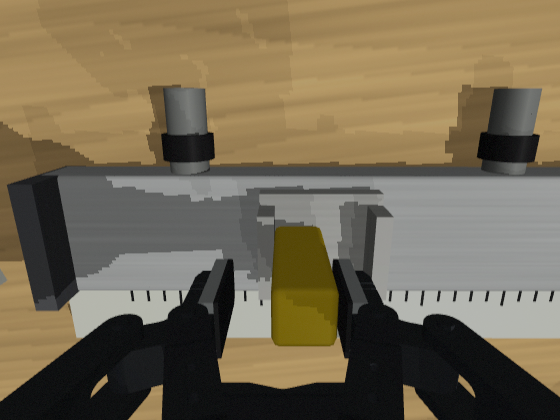

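Scene crop: the pointer tip is at about (407,287) and is now short of the mark. The block is carried by the white-side pad, against the dark-side lug. I'll compute how far short it is.

Run:
```python
from h import *
import pickle
np.set_printoptions(precision=4,suppress=True)
d=pickle.load(open("c4.pkl","rb"));s=d["scene"];t=d["top"]
S=lambda u,v:((u+.5)/3.8-.5+270,(v+.5)/3.8-.5+150)
Y=np.array([.1155,.9933])
q=bp(s,S(407,287),.033);print("ptr scene",q,q[:2]@Y)
for n,z in(((470,270),.042),((469,316),.022)):
    q=bp(s,S(*n),z);print("mark",q,q[:2]@Y)
im=t["image"][165:255,140:280,::-1]
cv2.imwrite("pics/t4c.png",cv2.resize(im,(784,504),interpolation=cv2.INTER_CUBIC))
# box overlay of mark at candidate centre
im=s["image"][150:270,270:480,::-1]
```

```text
ptr scene [0.6233 0.1736 0.033 ] 0.2444291882362028
mark [0.6371 0.197  0.042 ] 0.2692865488612505
mark [0.6435 0.1941 0.022 ] 0.2671338892300767
```

View pics/t4c.png

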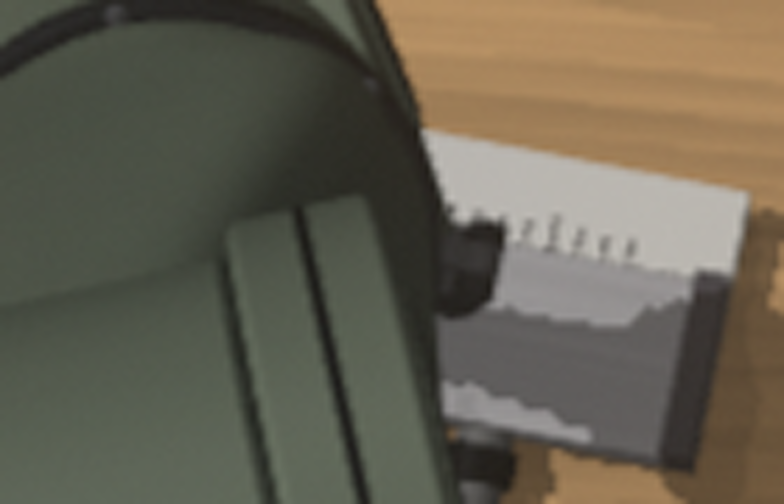

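The pointer is about 24 mm short of the mark, so I need about 16 mm more.

Call:
play_rows(
  moves=[
    [[0,0,0],[0,-0.4,0],0],
    [[0,0,0],[0,-0.4,0],0],
    [[0,0,0],[0,-0.4,0],0],
    [[0,0,0],[0,-0.4,0],0],
    [[0,0,0],[0,0,0],0],
    [[0,0,0],[0,0,0],0],
  ],
)

```text
t: 4.55
tcp_pos: [0.5715, 0.1401, 0.2498]
eef_rot: [[-0.993, 0.116, 0.0], [0.116, 0.993, -0.0], [-0.0, -0.0, -1.0]]
force: [0.3, 0.4, 0.5]
opening: 0.498
```

```bash
python3 look.py 5 scene
python3 - <<'E'
import cv2
im=cv2.imread("pics/scene5.png")[180:270,300:440]
a=cv2.resize(im,(784,504),interpolation=cv2.INTER_CUBIC);cv2.imwrite("pics/s5c.png",a)
E
```

```text
scene [0.5715 0.1401 0.2498] 4.55 [0.3 0.4 0.5] 0.49751205095182865
```

View pics/s5c.png

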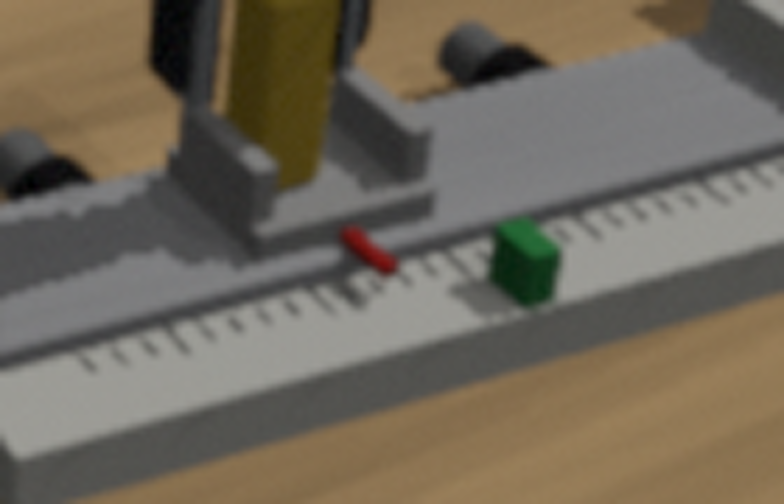

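Run:
```python
from h import *
import pickle
from scipy.optimize import least_squares
np.set_printoptions(precision=4,suppress=True)
s=pickle.load(open("c5.pkl","rb"))["scene"]
S=lambda u,v:((u+.5)/5.6-.5+300,(v+.5)/5.6-.5+180)
Y=np.array([.1155,.9933]);X=np.array([.9933,-.1155])
q=bp(s,S(392,270),.033);print("ptr scene",q,q[:2]@Y,q[:2]@X)
m0=np.array([.640,.195])
cor=lambda m:{k:np.r_[m+X*a*.010+Y*b*.006,z] for k,(a,b,z) in {f"{a}{b}{int(z*1000)}":(a,b,z) for a in(-1,1) for b in(-1,1) for z in(.022,.042)}.items()}
im=cv2.resize(s["image"][180:270,300:440,::-1],(784,504),interpolation=cv2.INTER_CUBIC)
for al in(.266,):
    m=X*.613+Y*al
    for k,p in cor(m).items():
        u=pj(s,p)[0]; c=(u-[300,180]+.5)*5.6-.5; print(k,c)
```

```text
ptr scene [0.6232 0.1577 0.033 ] 0.2286648049774469 0.6008255356170974
-1-122 [477.1521 280.0105]
-1-142 [485.6666 225.2807]
-1122 [509.1862 271.0419]
-1142 [518.0396 216.4853]
1-122 [516.4432 314.0415]
1-142 [525.5858 258.7739]
1122 [548.8234 304.744 ]
1142 [558.3117 249.6516]
```

The pointer is about 39.5 mm short of the mark (0.2287 vs 0.268 in the same camera), with the block against the dark-side lug, so the draw-back is done. Pushing it up needs about 22 mm finger gap + 24 mm play + 39.5 mm ≈ 85 mm; I'll go most of the way and measure.

Call:
play_rows(
  moves=[
    [[0,0,0],[0,0.6,0],0],
    [[0,0,0],[0,0.7,0],0],
    [[0,0,0],[0,0.7,0],0],
    [[0,0,0],[0,0.7,0],0],
    [[0,0,0],[0,0.7,0],0],
    [[0,0,0],[0,0.7,0],0],
    [[0,0,0],[0,0.7,0],0],
    [[0,0,0],[0,0.7,0],0],
    [[0,0,0],[0,0.7,0],0],
    [[0,0,0],[0,0.7,0],0],
    [[0,0,0],[0,0.3,0],0],
    [[0,0,0],[0,0,0],0],
  ],
)

```text
t: 5.8
tcp_pos: [0.5796, 0.2126, 0.2496]
eef_rot: [[-0.993, 0.115, 0.0], [0.115, 0.993, 0.0], [0.0, 0.0, -1.0]]
force: [-0.1, -0.5, 0.2]
opening: 0.5
```

```bash
python3 look.py 6 scene wrist
python3 - <<'E'
import cv2
im=cv2.imread("pics/scene6.png")[160:250,320:460]
a=cv2.resize(im,(784,504),interpolation=cv2.INTER_CUBIC);cv2.imwrite("pics/s6c.png",a)
E
```

```text
scene [0.5796 0.2126 0.2496] 5.8 [-0.1 -0.5  0.2] 0.500326927233754
wrist [0.5796 0.2123 0.2496] 5.85 [-0.2  0.1 -0.1] 0.4966296213308827
```

View pics/s6c.png

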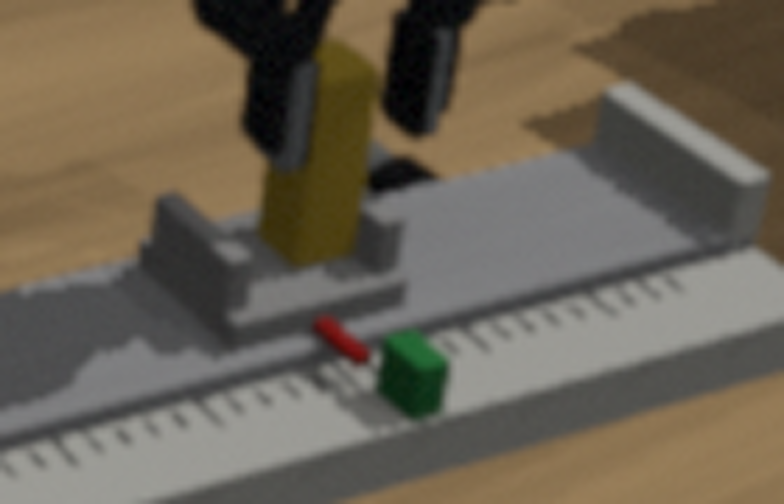

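View pics/wrist6.png

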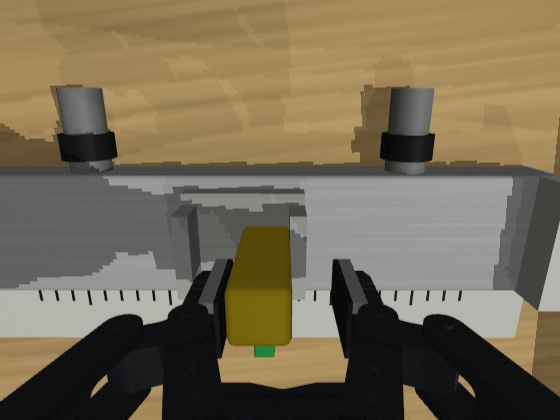

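The block is now against the white-side lug, and the pointer tip at (363,356) is still short of the mark. I'll back the pad off, lift, and measure with the wrist camera from straight above the mark.

Call:
play_rows(
  moves=[
    [[0,0,0],[0,-0.6,0],0],
    [[0,0,0],[0,-0.4,0],0],
    [[0,0,0],[0,0,-3],0],
    [[0,0,0],[0,0,-3],0],
    [[0,0,0],[0,0,-3],0],
    [[0,0,0],[2,2,-1],0],
    [[0,0,0],[2,1,0],0],
    [[0,0,0],[0,0,0],0],
    [[0,0,0],[0,0,0],0],
  ],
)

```text
t: 6.8
tcp_pos: [0.5424, 0.2361, 0.3498]
eef_rot: [[-0.993, 0.116, 0.0], [0.116, 0.993, -0.0], [-0.0, -0.0, -1.0]]
force: [0.7, -0.4, 1.1]
opening: 0.502
```

```bash
python3 look.py 7 scene wrist
python3 - <<'E'
import cv2
im=cv2.imread("pics/wrist7.png")[170:310,170:370]
a=cv2.resize(im,(800,560),interpolation=cv2.INTER_CUBIC);cv2.imwrite("pics/w7c.png",a)
im=cv2.imread("pics/scene7.png")[160:250,320:460]
a=cv2.resize(im,(784,504),interpolation=cv2.INTER_CUBIC);cv2.imwrite("pics/s7c.png",a)
E
```

```text
scene [0.5424 0.2361 0.3498] 6.8 [ 0.7 -0.4  1.1] 0.5017814109752254
wrist [0.5427 0.2357 0.3496] 6.85 [ 0.4 -0.8 -0.3] 0.4986397577755082
```

View pics/wrist7.png

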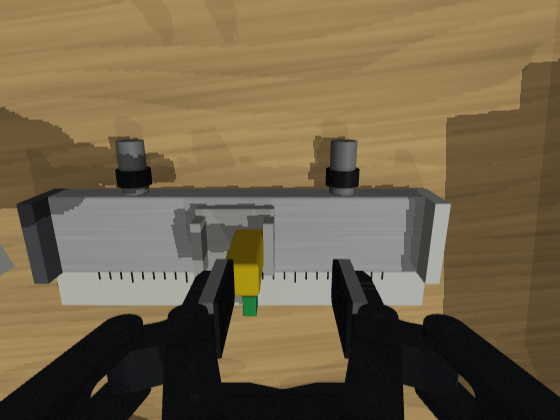

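View pics/w7c.png

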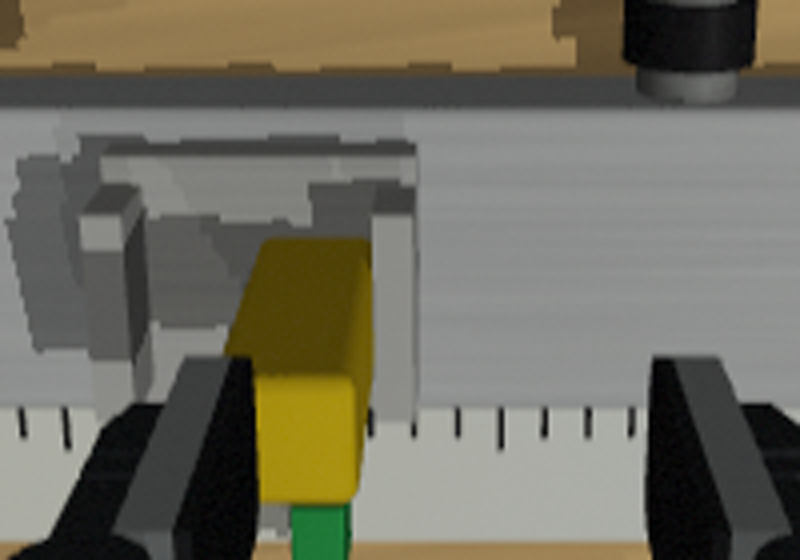

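View pics/s7c.png

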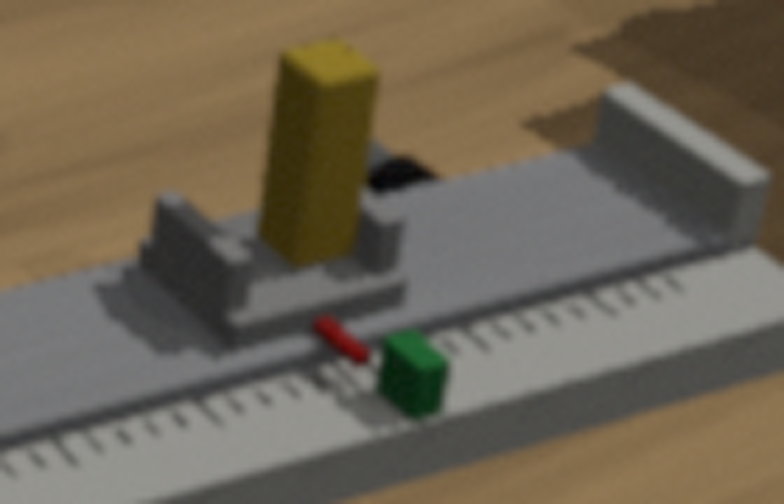

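The block hides the pointer from here. I'll move the camera to +x and centre it over the mark.

Call:
play_rows(
  moves=[
    [[0,0,0],[-3,-1,0],0],
    [[0,0,0],[-3,-1,0],0],
    [[0,0,0],[-3,-0.9,0],0],
    [[0,0,0],[-1,0,0],0],
    [[0,0,0],[0,0,0],0],
    [[0,0,0],[0,0,0],0],
  ],
)

```text
t: 7.5
tcp_pos: [0.638, 0.196, 0.3493]
eef_rot: [[-0.993, 0.116, -0.001], [0.116, 0.993, -0.0], [0.001, -0.0, -1.0]]
force: [-0.2, 0.5, 0.2]
opening: 0.499
```

```bash
python3 look.py 8 wrist
python3 - <<'E'
import cv2
im=cv2.imread("pics/wrist8.png")[130:270,180:380]
a=cv2.resize(im,(800,560),interpolation=cv2.INTER_CUBIC);cv2.imwrite("pics/w8c.png",a)
E
```

```text
wrist [0.638  0.196  0.3493] 7.5 [-0.2  0.5  0.2] 0.4986911265475507
```

View pics/wrist8.png

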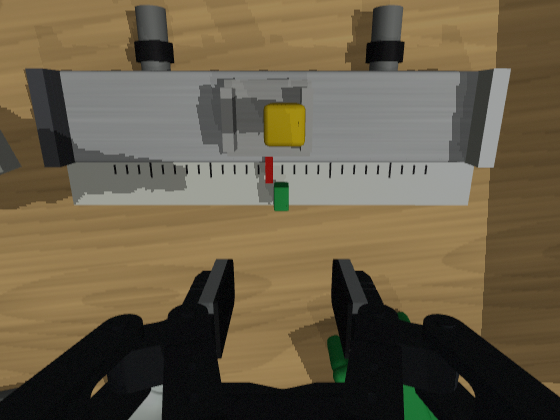

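View pics/w8c.png

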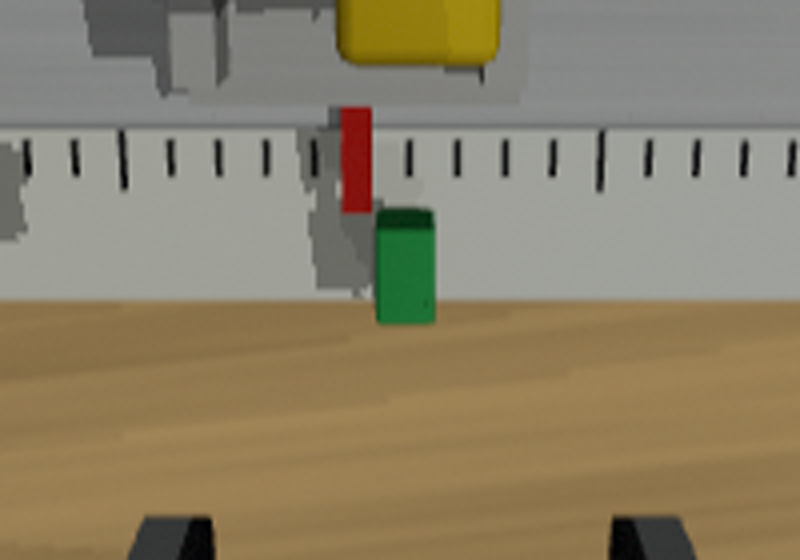

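Clean view: the pointer's centre is at crop column 356.5 and the mark's at 405.5. At 4.75 px/mm that leaves 10.3 mm to go. The block is at the white-side lug. I'll go back down and push.

Call:
play_rows(
  moves=[
    [[0,0,0],[3,-0.1,0],0],
    [[0,0,0],[3,0,0],0],
    [[0,0,0],[0,0,0],0],
    [[0,0,0],[0,0,3],0],
    [[0,0,0],[0,0,3],0],
    [[0,0,0],[0,0,3],0],
    [[0,0,0],[0,0,1],0],
    [[0,0,0],[0,0,0],0],
  ],
)

```text
t: 8.35
tcp_pos: [0.5783, 0.2022, 0.2492]
eef_rot: [[-0.993, 0.115, -0.001], [0.115, 0.993, -0.001], [0.001, -0.001, -1.0]]
force: [0.8, -0.5, -0.1]
opening: 0.498
```

```bash
python3 look.py 9 wrist;python3 -c "
import sys;sys.argv=['']
from bench import robot;p=robot.state()['tcp_pos'];print(p[0]*.1155+p[1]*.9933)"
```

```text
wrist [0.5783 0.2022 0.2492] 8.35 [ 0.8 -0.5 -0.1] 0.4979164173247985
0.2677087242106984
```

View pics/wrist9.png

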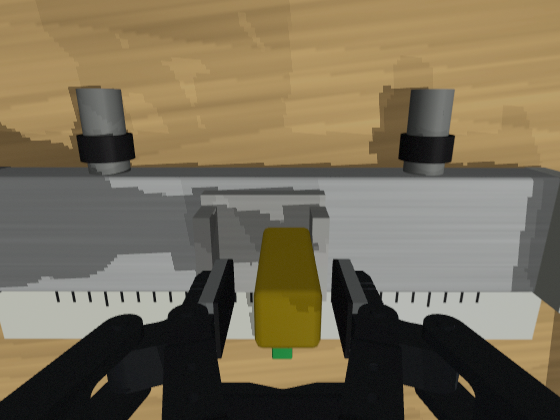

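The fingers straddle the block again, clear on both sides. Pushing 20 mm slowly: 10 mm clearance + 10 mm travel.

Call:
play_rows(
  moves=[
    [[0,0,0],[0,0.4,0],0],
    [[0,0,0],[0,0.4,0],0],
    [[0,0,0],[0,0.2,0],0],
    [[0,0,0],[0,0.2,0],0],
    [[0,0,0],[0,0.2,0],0],
    [[0,0,0],[0,0.2,0],0],
    [[0,0,0],[0,0.2,0],0],
    [[0,0,0],[0,0.1,0],0],
    [[0,0,0],[0,0.1,0],0],
    [[0,0,0],[0,0,0],0],
    [[0,0,0],[0,0,0],0],
  ],
)

```text
t: 9.5
tcp_pos: [0.5808, 0.222, 0.2496]
eef_rot: [[-0.993, 0.115, -0.0], [0.115, 0.993, 0.0], [0.0, 0.0, -1.0]]
force: [0.8, -0.9, -0.3]
opening: 0.499
```

Call:
play_rows(
  moves=[
    [[0,0,0],[0,-0.5,0],0],
    [[0,0,0],[0,-0.5,0],0],
    [[0,0,0],[0,0,-3],0],
    [[0,0,0],[0,0,-3],0],
    [[0,0,0],[0,0,-3],0],
    [[0,0,0],[0,0,-1],0],
    [[0,0,0],[-3,-0.5,0],0],
    [[0,0,0],[-3,-0.5,0],0],
    [[0,0,0],[0,0,0],0],
    [[0,0,0],[0,0,0],0],
  ],
)

```text
t: 10.5
tcp_pos: [0.6381, 0.1947, 0.3488]
eef_rot: [[-0.993, 0.116, -0.001], [0.116, 0.993, -0.0], [0.001, -0.0, -1.0]]
force: [-0.4, -0.0, 0.1]
opening: 0.498
```

```bash
python3 look.py 10 wrist
python3 - <<'E'
import cv2
im=cv2.imread("pics/wrist10.png")[90:230,180:380]
a=cv2.resize(im,(800,560),interpolation=cv2.INTER_CUBIC);cv2.imwrite("pics/w10c.png",a)
E
```

```text
wrist [0.6381 0.1947 0.3488] 10.5 [-0.4 -0.   0.1] 0.49823697954302854
```

View pics/w10c.png

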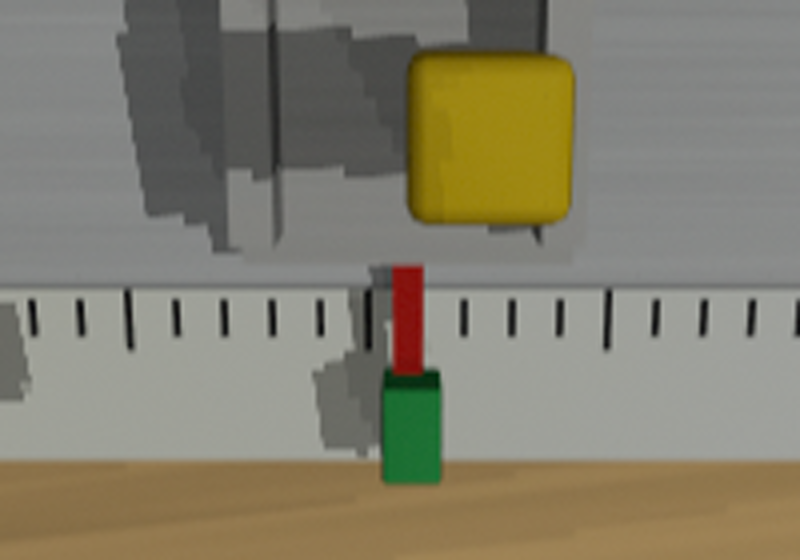

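The pointer's column is 408 and the mark's 411–411.5, so the pointer is about 0.6 mm short, which is fine. I'll check the block's offset numerically and look with the scene camera.

```bash
python3 look.py 11 scene
python3 - <<'E'
from h import *
import pickle
np.set_printoptions(precision=4,suppress=True)
c=pickle.load(open("c10.pkl","rb"))["wrist"];s=c["s"];p=np.array(s["tcp_pos"]);R=np.array(s["eef_rot"])
W=lambda u,v:((u+.5)/4-.5+180,(v+.5)/4-.5+90)
Y=np.array([.1155,.9933]);X=np.array([.9933,-.1155])
for n,uv,z in(("block",(491,138),.11),("ptr",(408,374),.033),("mark",(411.5,437),.042)):
    q=wbp(c,p,R,W(*uv),z)[:2];print(n,q,"y",q@Y,"x",q@X)
im=cv2.imread("pics/scene11.png")[160:250,320:460]
cv2.imwrite("pics/s11c.png",cv2.resize(im,(784,504),interpolation=cv2.INTER_CUBIC))
E
```

```text
scene [0.6377 0.1952 0.3492] 10.55 [-0.5 -0.2  0.7] 0.5021873070876105
block [0.5792 0.2129] y 0.2783979874541078 x 0.5507059953822886
ptr [0.6296 0.195 ] y 0.26642641952398166 x 0.6028696379173942
mark [0.6404 0.1945] y 0.2671406296440335 x 0.6136303360470665
```

View pics/s11c.png

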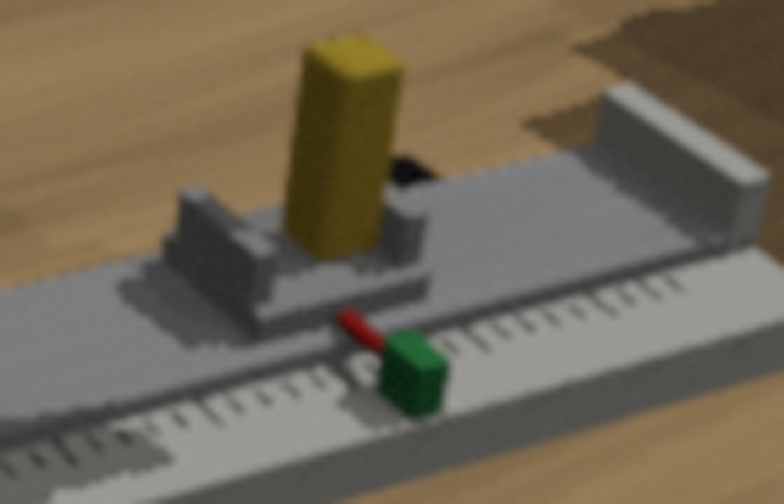

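View pics/scene11.png

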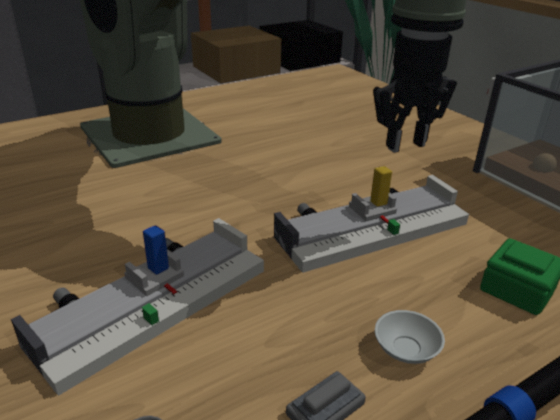

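The block is at +12.0 mm from the pointer, so it's against the white-side lug. The pointer is 0.7 mm short of the mark, the arm is clear, and the blue valve is unmoved (blue block still at (155,250)). I'm handing it in.

```bash
python3 -c "
from bench import robot
print(robot.sign_off())"
```

```text
the job is handed in; nothing more can be done
None
```

The yellow valve is set and handed in: the pointer stands at the green mark, about 0.7 mm short, with the block against the white-side lug. I pushed the block with half-open fingers on either side of it instead of gripping it, so letting go could not shift it.

- **Draw-back:** I pulled the block towards the dark plate until the pointer was about 39.5 mm short of the mark. This was measured with the scene camera only, good to about 2 mm.
- **Push:** I pushed it up in two stages, lifting clear in between to measure with the wrist camera. All pushing after the draw-back was towards the white plate.
- **Last checks:** the wrist camera put the block +12.0 mm from the pointer, which matches the lug on the white-plate side. The fingers were backed off and lifted clear, and the blue valve looked unmoved. The arm had used about 10.6 s.
- **Disagreements:** early readings of the mark's position along the track differed by up to 4 mm between cameras. I set the final position from the pointer and mark seen side by side in one picture. None of the checks failed.

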